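# Close and bolt the memory-module test fixture

### The job

A memory module lies ready in the test fixture. Push the fixture's open lid over and ease it down, without letting it slam, until it lies flat on its posts; then push both slide bolts on the lid fully home under their keepers. Pick nothing up, and leave the module in its nest and the other things on the bench where they are.

Things in the scene. Friction and masses are not known exactly. Their poses are not given: they have to be found in the camera images.
- fixture: Clamshell test fixture for memory modules, fixed to the bench: white box 250 mm along its own x, 190 mm along its own y, black deck 60 mm above its underside. Origin: centre of its underside, which stands on a mat 3 mm above the bench. The lid is hinged along the +y side and its free edge, with the two bolts, lies at the -y side when shut. Two steel keepers (40 mm wide bridges, tops 97 mm above the underside) stand on the -y side at x = -75 and +75 mm, y = -98 mm.
- lid_hinge (a point): Middle of the lid's hinge axis, which runs along the fixture's x; in the fixture's frame at (0, 85, 80) mm. A fixed point.
- lid (a joint): Lid angle in rad: 0 shut and flat on its four posts, 1.57 upright, 1.9 fully open; starts between about 1.15 and 1.75. Aluminium frame with a clear window, 240 mm along the hinge, 10 mm thick, free edge 170 mm from the hinge axis, which lies at mid thickness; so the shut lid's top is 85 mm above the fixture's underside. A stiff friction hinge (0.5 N m): the lid stays where it is left, and about 3 to 6 N at the free edge moves it.
- lid_face (a point): Point on the outer face of the lid (the top when shut), midway between the two bolts, 150 mm from the hinge axis and 20 mm from the free edge: bare flat metal, a good place to push. Its z axis points out of the face, its -y axis to the free edge; its axes are the fixture's when the lid is shut.
- bolt_near (a joint): Travel of the slide bolt at x = -75 mm of the fixture, in m: 0 drawn back, 0.028 fully home against its stop, under its keeper. It slides on the lid's outer face towards the free edge (the fixture's -y). Starts between 0 and 0.008, moves with about 2 N, stays where it is left.
- bolt_far (a joint): The same for the bolt at x = +75 mm of the fixture.
- tab_near (a point): Centre of the top of the near bolt's black thumb tab. The tab is 20 mm wide along the fixture's x, 7 mm thick along y, and stands 22 mm above the lid's face; a steel plate 4 mm thick (bolt and guides) lies on the face around it. Drawn back, the tab stands 42 mm from the lid's free edge.
- tab_far (a point): The same for the far bolt's tab.
- module_centre (a point): Centre of the green memory module, 133 x 31 x 3 mm, lying loose in its nest under the lid.
- bottle: Blue plastic solvent bottle with a white cap, 48 mm across, 115 mm tall, stands beside an end of the fixture. Origin: centre of its underside. To be left alone.
- loupe: Small black eye loupe, 38 mm across, 30 mm tall, stands beside an end of the fixture. Origin: centre of its underside. To be left alone.
- flux_jar: Small amber jar with a black cap, 42 mm across, 36 mm tall, stands beside an end of the fixture. Origin: centre of its underside. To be left alone.
- tray: Black tray 165 x 105 x 22 mm holding two spare modules, on the hinge side of the fixture. Origin: centre of its underside. To be left alone.
- screwdriver: Screwdriver 160 mm long, lying along the bolt side of the fixture. Origin: centre of its underside. To be left alone.
- tweezers: Steel tweezers 125 mm long, lying beyond the screwdriver. Origin: centre of its underside. To be left alone.
- brush: Black brush 160 mm long, lying beyond the tweezers. Origin: centre of its underside. To be left alone.
Mind the look-alikes: they are no part of the job. Of the things like the part that bears module_centre, leave any that is brown or pink; of the rest the smaller one is meant.

How it is judged:
By the outcome, as a careful person would: the job done as asked, in the order asked, and still so for the second after the job is handed in, with the robot touching nothing.
It also fails if it takes over 58 s, if anything falls off the work surface, if the arm or the gripper's body presses on something with over 40 N, if the wrist force passes 120 N, or if a joint passes its speed limit or range.

### The arm

A 7-joint arm with a two-finger parallel gripper is mounted at the origin on the work surface. World frame = base frame: x ahead of the robot, y to its left, z up, the work surface at z = 0. Lengths are in mm, angles in rad, forces in N, time in s.
With the tool pointing down it reaches from about 425 to 950 mm from the base axis. Payload 16.7 kg.
Tool frame: the origin (TCP) lies at the very end of the fingers, on their centre line; the grasp point (between the pads) lies 19 mm behind it; z points along the fingers, x is the direction in which the jaws open and shut, and the axes are right-handed (so a half turn about z gives the same grasp; the last joint's range is limited). The gripper opens to 94 mm and grips with 3 to 60 N. Pads are 16 mm wide; open, the fingers measure 119 mm over their backs; the gripper's body (75 mm by 177 mm) begins 78 mm behind the grasp point.
Start: joints at [-1.351, 0.426, 0.074, 1.606, -0.034, 1.111, -0.067], TCP at [243.966, 629.329, 205.467] pointing down, gripper open.
Joint ranges: [-2.85, 2.85], [-0.5, 2.14], [-1.23, 1.37], [0.21, 2.46], [-1.02, 4.16], [0.16, 2.05], [-2.73, 2.73]. Speed limits (rad/s): [1.89, 1.89, 2.39, 2.39, 3.01, 3.01, 3.01].

### API

Orientations are given as a rotation vector (axis times angle).
In Python, from bench import arm gives the robot as it stands.
- The arm moves only by the tool jog_arm, never from a script. Its argument "deltas" is a list of rows, each a list of 6 numbers: the shift along the tool's x, y, z in units of 40 mm (1.0 is 40 mm), then the turn, a rotation vector about the tool's x, y, z in units of 10 degrees (1.0 is 10 degrees). In form: [[tx, ty, tz, rx, ry, rz], ...]. A call has 1 to 5 rows; each row shifts and turns the commanded pose from where the row before left it, along the tool's axes as they then stand; what a row does not reach is not made up. A row lasts 1/8 s, in which the tool goes at most 62.5 mm and 10.7 degrees, less where a joint would pass 70% of its speed; a pose out of reach is approached as far as the arm can. A call is refused whole if a number of a shift passes 1 or a number of a turn 1, either way. A call with a gripper value outside its range is refused whole. "grip" is the opening, from 0 (shut) to 1 (fully open), set as the call begins (left out, the last holds). The fingers move at their own pace and stop on an object; "squeeze" is the grip in N (left out, the last holds). Time passes only in rows, so rows that do not move let the fingers close. It gives the time, the measured TCP pose, the force and the opening at its end, in the units of the state.
- arm.state(): the state, without advancing time (a new reading comes with each control period).
- arm.camera(name): name is "scene" or "top"; returns a dict with "color" (400x640x3 uint8, red, green, blue), "camera_matrix" (3x3 intrinsics, pixels), "distortion" ([k1, k2, p1, p2, k3] as OpenCV has them; the pictures are not rectified), "world_to_cam" (4x4, takes a point from world to camera coordinates). Camera axes: x right, y down, z forward; pixel columns grow to the right and rows downward; lengths in mm; the calibration is good to about 2 mm. A picture is of the moment at which its call begins. There is no depth.
- arm.hand_in(): hands the job in, once; it reports no verdict.
Trained networks look in a picture, given as the dict that the camera call returned (one of the last four; its "shot" number tells which), for a name from the list of things; names that differ only in an ending like _2 or _b are one class to them, and where a whole thing is asked for, a point or a joint stands for the part that bears it (a point fixed in the world has none). Each returns a list of dicts, best first, with "score" (0 to 1); they miss things now and then, are a little off and sometimes report something else, mostly with a low value. They report only what shows in the picture. A call takes as long as a camera call. They do not tell look-alikes from the thing itself.
- arm.trace(target, picture): "pixels" (400x640 bool, what is visible of it) and "box" ([centre column, centre row, width, height] in pixels, round what is visible of it).
The state is a dict: "time_s": time; "qpos": joint angles; "dq": joint speeds; "effort": joint torques, N m; "tool_pos": TCP position; "ee_rot": TCP orientation; "ft_force": force on the tool from outside, world axes, zero at the start; "moment": the same for the moment, N m; "gripper_width": finger opening in mm.
Only numpy, scipy, OpenCV 4.12 (cv2) and the standard library are available. Lean on these libraries where they do the work, as an engineer would, in place of code of your own. Each camera call takes 0.05 s, during which the arm holds its last target.

## Working session

There is one attempt and no reset: what is moved stays moved. The work goes in short steps, Python scripts to look and compute and a tool call to move; the robot and the scene stay as the last step left them, time stands still between calls to the robot, and variables do not carry over. Pictures are saved under pics/ and viewed, and the job is handed in when it is done.

Besides the shell and the picture viewer there is one more tool, called after "Request:" as name([rows], argument=value, ...), one row to a line, values as JSON. jog_arm: Moves the arm, as the interface text tells. Its arguments: {"type":"object","properties":{"deltas":{"type":"array"},"grip":{"type":"number"},"squeeze":{"type":"number"}},"required":["deltas"]}

```bash
ls; mkdir -p pics; cat > h.py <<'E'
import numpy as np, cv2, pickle
from scipy.spatial.transform import Rotation as R
from bench import arm
def snap(n,tag):
    c=arm.camera(n); cv2.imwrite(f'pics/{tag}.png',c['color'][:,:,::-1]); pickle.dump(c,open(f'pics/{tag}.pkl','wb')); return c
def proj(c,P):
    P=np.atleast_2d(np.array(P,float)); T=np.array(c['world_to_cam'])
    return cv2.projectPoints(P,cv2.Rodrigues(T[:3,:3])[0],T[:3,3],np.array(c['camera_matrix'],float),np.array(c['distortion'],float))[0].reshape(-1,2)
def ray(c,uv):
    u=cv2.undistortPoints(np.array([[uv]],float),np.array(c['camera_matrix'],float),np.array(c['distortion'],float)).ravel()
    T=np.array(c['world_to_cam']);Rm=T[:3,:3];o=-Rm.T@T[:3,3];d=Rm.T@np.array([u[0],u[1],1]);return o,d/np.linalg.norm(d)
def atz(c,uv,z):
    o,d=ray(c,uv);return o+d*(z-o[2])/d[2]
E
python3 - <<'E'
from h import *
for n in('scene','top'):
    c=snap(n,n+'0'); T=c['world_to_cam']; print(n,(-T[:3,:3].T@T[:3,3]).round(), T[:3,:3].round(2).tolist())
s=arm.state();print(s)
E
```

```text
pics
scene [1074. -582.  900.] [[0.7, 0.71, -0.02], [0.52, -0.52, -0.68], [-0.49, 0.47, -0.73]]
top [388. -77. 949.] [[0.01, -1.0, -0.02], [-0.99, -0.0, -0.15], [0.15, 0.02, -0.99]]
{'time_s': 0.1, 'qpos': array([-1.35055037,  0.42665675,  0.07387949,  1.60650795, -0.03408183,
        1.11078356, -0.06708079]), 'dq': array([-0.00191253, -0.00016754,  0.0004369 , -0.00271991, -0.00016801,
        0.00152999,  0.00046828]), 'effort': array([ 8.93392746e-03, -9.37475467e+01,  3.67664091e+00, -4.55047202e+01,
       -4.86657873e-02,  1.67909794e-02,  4.54698738e-05]), 'tool_pos': array([243.84191159, 629.02014374, 204.87037772]), 'ee_rot': array([ 2.59138186e+00,  1.77480623e+00, -1.32258073e-03]), 'ft_force': array([-0.51223934,  0.18596227,  0.46639572]), 'moment': array([ 0.02916376,  0.00394593, -0.03875158]), 'gripper_width': 93.90362919729746}
```

View pics/scene0.png

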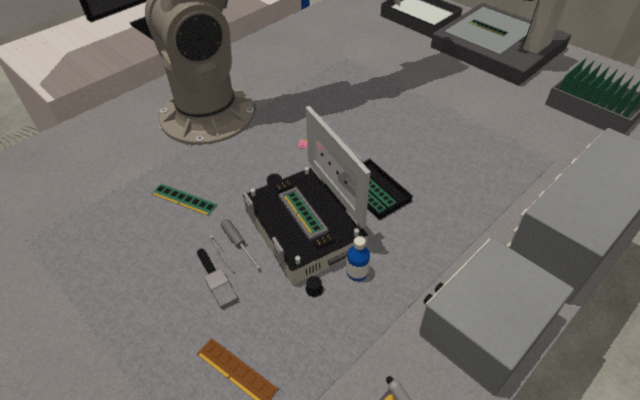

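View pics/top0.png

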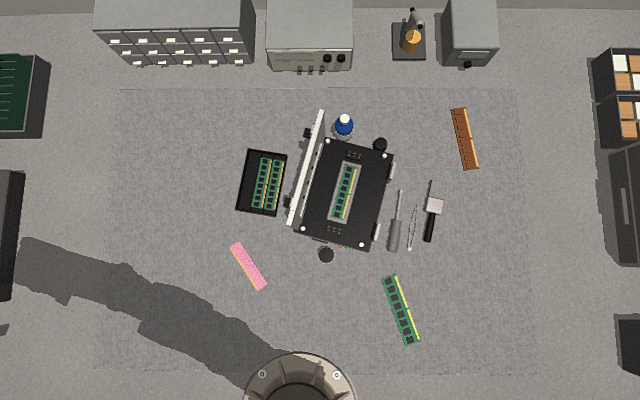

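The scene picture shows the fixture around (305,215) with its lid open near (335,160). The bottle is at (358,258), and loose green, brown and pink look-alike modules lie around it. In the top picture the fixture is at (345,195), the lid edge at (305,165), the tray at (265,182), and the keepers on the right at (392,170) and (376,232). I'll zoom in for corners.

```bash
python3 - <<'E'
import cv2
a=cv2.imread('pics/top0.png')[90:270,225:425];cv2.imwrite('pics/topz.png',cv2.resize(a,(800,720))[:600] if 0 else cv2.resize(a,(660,594),interpolation=cv2.INTER_CUBIC))
a=cv2.imread('pics/scene0.png')[100:310,210:420];cv2.imwrite('pics/scz.png',cv2.resize(a,(600,600),interpolation=cv2.INTER_CUBIC))
E
```

```text
(no output)
```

View pics/topz.png

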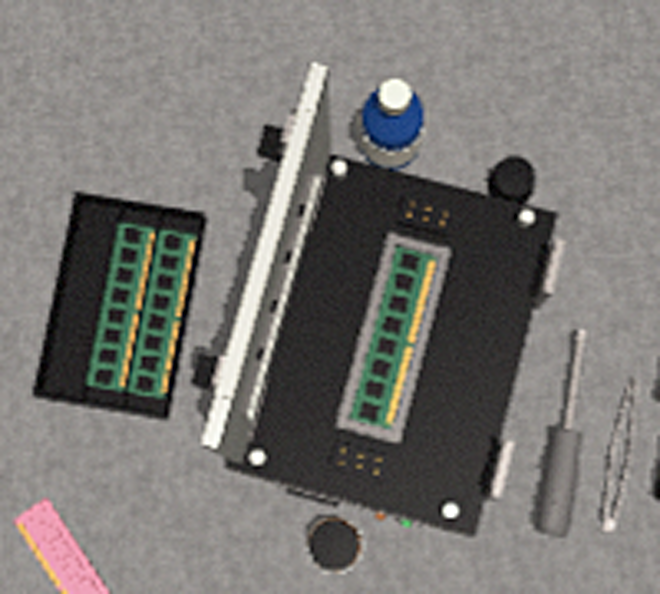

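View pics/scz.png

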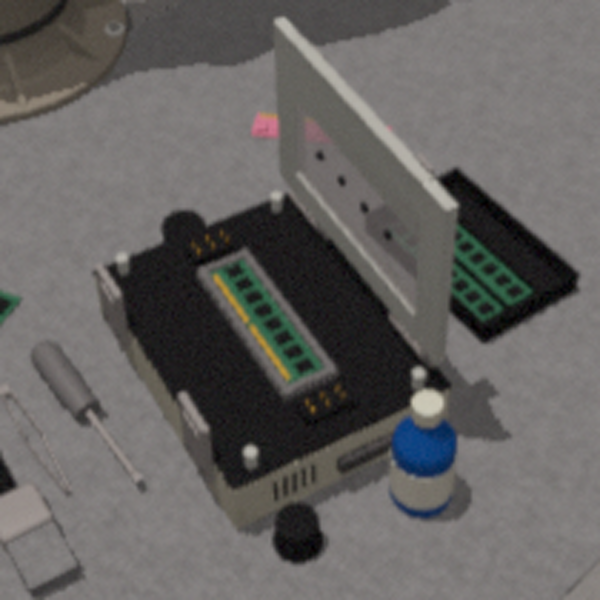

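```bash
cat >> h.py <<'E'
def fx(p,P):  # fixture frame->world
    X,Y,yaw=p[:3];c,s=np.cos(yaw),np.sin(yaw);P=np.atleast_2d(np.array(P,float))
    return np.stack([X+c*P[:,0]-s*P[:,1],Y+s*P[:,0]+c*P[:,1],3+P[:,2]],1)
def lid(th,x,r,h): # r from hinge, h above mid thickness
    return [x,85-r*np.cos(th)+h*np.sin(th),80+r*np.sin(th)+h*np.cos(th)]
E
cat > fit.py <<'E'
from h import *
from scipy.optimize import least_squares
ct=pickle.load(open('pics/top0.pkl','rb'));cs=pickle.load(open('pics/scene0.pkl','rb'))
t=lambda a,b:(225+a/3.3,90+b/3.3); s=lambda a,b:(210+a*.35,100+b*.35)
D=[(ct,t(555,212),'d',125,-95),(ct,t(475,533),'d',-125,-95),(ct,t(228,465),'d',-125,95),
(ct,t(203,444),'l',-120,170,5),(ct,t(218,448),'l',-120,170,-5),(ct,t(313,62),'l',120,170,5),(ct,t(328,66),'l',120,170,-5),
(cs,s(276,18),'l',-120,170,5),(cs,s(457,205),'l',120,170,5),(cs,s(441,213),'l',120,170,-5),
(cs,s(232,490),'d',125,-95),(cs,s(98,270),'d',-125,-95)]
def P(p,d): return fx(p,[d[3],d[4],60])[0] if d[2]=='d' else fx(p,lid(p[3],*d[3:]))[0]
f=lambda p:np.concatenate([proj(d[0],P(p,d))[0]-d[1] for d in D])
r=least_squares(f,[480,-100,-.25,1.5],x_scale=[10,10,.1,.1],loss='soft_l1')
print(r.x,np.round(r.fun.reshape(-1,2),1)); np.save('p.npy',r.x)
print('keepers',fx(r.x,[[-75,-98,97],[75,-98,97]]).round(),'hinge',fx(r.x,[0,85,80]).round(),'lf',fx(r.x,lid(r.x[3],0,150,5)).round())
E
python3 fit.py
```

```text
[ 5.30319855e+02 -1.07352075e+02 -2.61034601e-01  1.55239078e+00] [[ 0.3 -0.2]
 [-0.2  0.7]
 [-1.7  0.5]
 [ 0.3  0.1]
 [ 0.8  0.3]
 [ 0.2 -0.1]
 [ 0.5 -0.1]
 [ 2.  -0.4]
 [ 0.1  0.4]
 [ 1.3 -0.4]
 [ 0.3 -0. ]
 [-1.9  0.1]]
keepers [[ 433. -183.  100.]
 [ 577. -221.  100.]] hinge [[552. -25.  83.]] lf [[553. -23. 233.]]
```

```bash
cat > ov.py <<'E'
from h import *
import sys
def overlay(c,p,out,box,k,b=(0,0)):
    im=cv2.resize(np.ascontiguousarray(c['color'][:,:,::-1]),None,fx=k,fy=k,interpolation=cv2.INTER_CUBIC)
    def pl(P,col):
        q=(proj(c,fx(p,P))+.5)*k
        cv2.polylines(im,[np.round(q).astype(int)],True,col,1)
    pl([[125,-95,60],[-125,-95,60],[-125,95,60],[125,95,60]],(0,255,255))
    pl([[125,-95,0],[-125,-95,0],[-125,95,0],[125,95,0]],(255,255,0))
    for h in(5,-5): pl([lid(p[3],x,r,h) for x,r in((120,170),(-120,170),(-120,0),(120,0))],(0,0,255) if h>0 else (255,0,255))
    for x in(-75,75): pl([[x-20,-98,97],[x+20,-98,97]],(0,255,0))
    for x,bb in zip((-75,75),b): pl([lid(p[3],x+i,170-42+bb+j,27) for i,j in((-10,-3.5),(10,-3.5),(10,3.5),(-10,3.5))],(0,128,255))
    x0,y0,x1,y1=[int(v*k) for v in box]; cv2.imwrite(out,im[y0:y1,x0:x1])
if __name__=='__main__':
    p=np.load('p.npy')
    overlay(pickle.load(open('pics/top0.pkl','rb')),p,'pics/ovt.png',(270,90,420,260),3.5)
    overlay(pickle.load(open('pics/scene0.pkl','rb')),p,'pics/ovs.png',(230,100,390,290),3)
E
python3 ov.py
```

```text
(no output)
```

View pics/ovt.png

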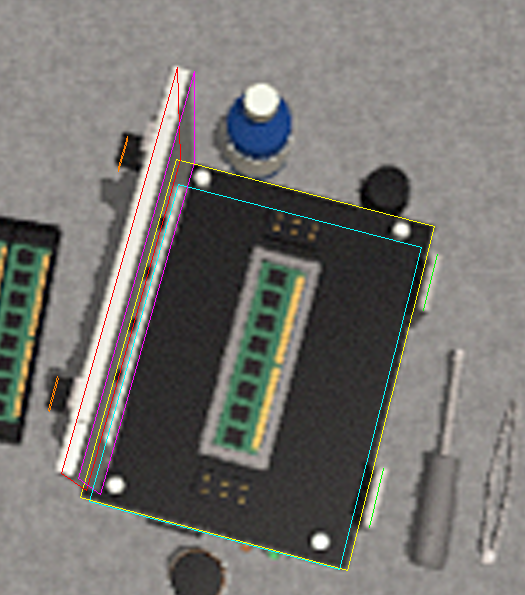

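View pics/ovs.png

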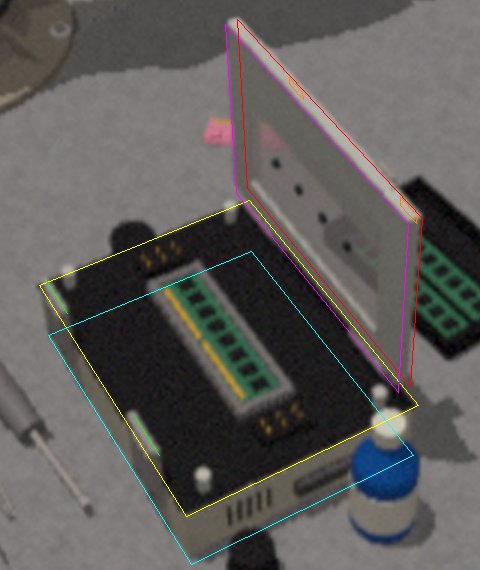

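The overlays agree to about 2–3 mm, and both bolts look nearly drawn back. The lid angle is about 1.55. Next is the planner for the approach behind the lid.

```bash
cat > plan.py <<'E'
from h import *
p=np.load('p.npy')
def Rt(tilt=0):  # tool x=fixture x, z down, tilt: tool z leans to -y fixture
    c,s=np.cos(p[2]),np.sin(p[2]); ex=np.array([c,s,0]);ey=np.array([-s,c,0]);ez=np.array([0,0,1])
    z=-np.cos(tilt)*ez-np.sin(tilt)*ey; y=np.cross(z,ex); return np.stack([ex,y,z],1)
def plan(goal,n,Rg=None,dec=2,start=None):
    st=arm.state(); P=st['tool_pos'] if start is None else start[0]; Q=R.from_rotvec(st['ee_rot']) if start is None else start[1]
    Rg=R.from_matrix(Rt()) if Rg is None else Rg
    rv=(Q.inv()*Rg).as_rotvec(degrees=True); rows=[];P=P.copy();P0=P.copy()
    for i in range(n):
        nxt=P0+(goal-P0)*(i+1)/n
        d=np.round(Q.inv().apply(nxt-P)/40,dec); w=np.round((Q.inv()*Rg).as_rotvec(degrees=True)/(n-i)/10,dec)
        rows.append([*d.tolist(),*w.tolist()]); P=P+Q.apply(d*40); Q=Q*R.from_rotvec(w*10,degrees=True)
    for i in range(0,n,5): print([[round(v,2)+0.0 for v in r] for r in rows[i:i+5]])
    return P,Q
def where():
    s=arm.state(); c,sn=np.cos(p[2]),np.sin(p[2]); d=s['tool_pos'][:2]-p[:2]
    print('t',round(s['time_s'],2),'fix',np.round([c*d[0]+sn*d[1],-sn*d[0]+c*d[1],s['tool_pos'][2]-3],1),'F',s['ft_force'].round(1),'axerr deg',np.rad2deg((R.from_rotvec(s['ee_rot']).inv()*R.from_matrix(Rt())).as_rotvec()).round(1))
E
python3 - <<'E'
from plan import *
where()
plan(fx(p,[0,140,232])[0],20)
E
```

```text
t 0.1 fix [-466.8  637.5  201.9] F [-0.5  0.2  0.5] axerr deg [ 0.1  0.  83.8]
[[-0.55, 0.65, -0.04, 0.0, 0.0, 0.42], [-0.51, 0.68, -0.03, 0.0, 0.0, 0.42], [-0.46, 0.73, -0.04, 0.0, 0.0, 0.42], [-0.4, 0.75, -0.04, 0.0, 0.0, 0.42], [-0.34, 0.78, -0.03, 0.0, 0.0, 0.42]]
[[-0.29, 0.8, -0.04, 0.0, 0.0, 0.42], [-0.22, 0.82, -0.04, 0.0, 0.0, 0.42], [-0.17, 0.84, -0.04, 0.0, 0.0, 0.42], [-0.1, 0.85, -0.03, 0.0, 0.0, 0.42], [-0.04, 0.85, -0.04, 0.0, 0.0, 0.42]]
[[0.02, 0.85, -0.04, 0.0, 0.0, 0.42], [0.08, 0.85, -0.03, 0.0, 0.0, 0.42], [0.15, 0.84, -0.04, 0.0, 0.0, 0.42], [0.2, 0.83, -0.04, 0.0, 0.0, 0.42], [0.27, 0.81, -0.03, 0.0, 0.0, 0.42]]
[[0.32, 0.79, -0.04, 0.0, 0.0, 0.42], [0.39, 0.76, -0.04, 0.0, 0.0, 0.41], [0.43, 0.73, -0.04, 0.0, 0.0, 0.42], [0.49, 0.7, -0.03, 0.0, 0.0, 0.41], [0.54, 0.66, -0.04, 0.01, 0.0, 0.42]]
```

Request:
jog_arm([
  [-0.55,0.65,-0.04,0,0,0.42],
  [-0.51,0.68,-0.03,0,0,0.42],
  [-0.46,0.73,-0.04,0,0,0.42],
  [-0.4,0.75,-0.04,0,0,0.42],
  [-0.34,0.78,-0.03,0,0,0.42],
], grip=0)

```text
time_s: 0.72
tool_pos: [325.1, 477.7, 212.5]
ee_rot: [2.874, 1.269, -0.001]
ft_force: [-0.4, 0.5, -0.0]
gripper_width: 47.8
```

Request:
jog_arm([
  [-0.29,0.8,-0.04,0,0,0.42],
  [-0.22,0.82,-0.04,0,0,0.42],
  [-0.17,0.84,-0.04,0,0,0.42],
  [-0.1,0.85,-0.03,0,0,0.42],
  [-0.04,0.85,-0.04,0,0,0.42],
])

```text
time_s: 1.35
tool_pos: [406.4, 326.7, 220.4]
ee_rot: [-3.058, -0.721, -0.0]
ft_force: [0.0, 0.2, 0.2]
gripper_width: 0.6
```

Request:
jog_arm([
  [0.02,0.85,-0.04,0,0,0.42],
  [0.08,0.85,-0.03,0,0,0.42],
  [0.15,0.84,-0.04,0,0,0.42],
  [0.2,0.83,-0.04,0,0,0.42],
  [0.27,0.81,-0.03,0,0,0.42],
])

```text
time_s: 1.98
tool_pos: [486.9, 176.3, 227.6]
ee_rot: [-3.138, -0.152, -0.0]
ft_force: [0.9, 1.6, -0.1]
gripper_width: 0.5
```

```bash
python3 - <<'E'
from plan import *
where();print(arm.state()['qpos'].round(2),arm.state()['gripper_width'])
plan(fx(p,[0,140,232])[0],5)
E
```

```text
t 1.98 fix [-115.2  262.8  224.6] F [ 0.9  1.6 -0.1] axerr deg [-0.  -0.  20.5]
[-0.91  0.15  0.49  1.95 -0.08  1.06 -0.29] 0.45216196199903913
[[0.32, 0.78, -0.04, 0.0, 0.0, 0.41], [0.38, 0.75, -0.03, 0.0, 0.0, 0.41], [0.44, 0.72, -0.04, 0.0, 0.0, 0.41], [0.48, 0.69, -0.04, 0.0, 0.0, 0.41], [0.53, 0.65, -0.03, 0.0, 0.0, 0.41]]
```

Request:
jog_arm([
  [0.32,0.78,-0.04,0,0,0.41],
  [0.38,0.75,-0.03,0,0,0.41],
  [0.44,0.72,-0.04,0,0,0.41],
  [0.48,0.69,-0.04,0,0,0.41],
  [0.53,0.65,-0.03,0,0,0.41],
])

```text
time_s: 2.6
tool_pos: [567.0, 28.3, 234.8]
ee_rot: [3.115, -0.409, 0.0]
ft_force: [0.5, 0.2, -0.5]
gripper_width: 0.5
```

```bash
python3 - <<'E'
from plan import *
where();c=snap('scene','s1')
c=snap('top','t1')
a=cv2.imread('pics/s1.png')[60:310,190:440];b=cv2.imread('pics/t1.png')[70:270,220:420]
cv2.imwrite('pics/c1.png',np.hstack([cv2.resize(a,(400,400)),cv2.resize(b,(400,400))]))
E
```

```text
t 2.6 fix [  0.4 140.5 231.8] F [ 0.5  0.2 -0.5] axerr deg [ 0. -0.  0.]
```

View pics/c1.png

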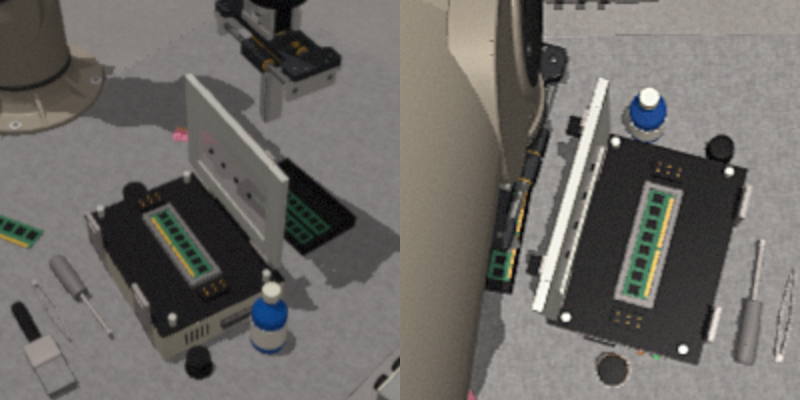

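The gripper stands clear behind the lid: finger at (270,95) in the left view, lid still upright. Now computing the arc.

```bash
python3 - <<'E'
from plan import *
where()
ths=[1.56,1.48,1.40,1.3,1.2,1.1,1.0,.9,.8,.7,.6,.5,.42,.35,.28,.22,.17,.13,.1,.07,.04,.02,0]
y,z=140.5,231.8
for t in ths:
    q=lid(t,0,150,5); ny,nz=q[1]+8,q[2]
    d=np.round([(y-ny)/40,(z-nz)/40],2); y-=d[0]*40; z-=d[1]*40
    print(t,d,round(y,1),round(z,1))
E
```

```text
t 2.7 fix [  1.6 138.3 231.9] F [-0.4  0.2 -0.7] axerr deg [ 0.1 -0.1 -0.2]
1.56 [1.1  0.04] 96.5 230.2
1.48 [0.3  0.01] 84.5 229.8
1.4 [0.3  0.03] 72.5 228.6
1.3 [0.37 0.07] 57.7 225.8
1.2 [0.36 0.1 ] 43.3 221.8
1.1 [0.35 0.15] 29.3 215.8
1.0 [0.33 0.17] 16.1 209.0
0.9 [0.31 0.21] 3.7 200.6
0.8 [0.29 0.24] -7.9 191.0
0.7 [0.27 0.26] -18.7 180.6
0.6 [0.23 0.29] -27.9 169.0
0.5 [0.21 0.32] -36.3 156.2
0.42 [0.14 0.26] -41.9 145.8
0.35 [0.11 0.24] -46.3 136.2
0.28 [0.09 0.25] -49.9 126.2
0.22 [0.06 0.21] -52.3 117.8
0.17 [0.04 0.19] -53.9 110.2
0.13 [0.03 0.14] -55.1 104.6
0.1 [0.02 0.12] -55.9 99.8
0.07 [0.01 0.11] -56.3 95.4
0.04 [0.01 0.11] -56.7 91.0
0.02 [0.   0.08] -56.7 87.8
0 [0.01 0.07] -57.1 85.0
```

Request:
jog_arm([
  [0,0.5,0,0,0,0],
  [0,0.3,0,0,0,0],
])

```text
time_s: 2.95
tool_pos: [557.4, -1.8, 234.6]
ee_rot: [3.116, -0.402, -0.001]
ft_force: [-0.4, -0.3, -0.9]
gripper_width: 0.3
```

Request:
jog_arm([
  [0,0.2,0.03,0,0,0],
  [0,0.2,0.02,0,0,0],
  [0,0.2,0,0,0,0],
  [0,0.25,0.03,0,0,0],
])

```text
time_s: 3.45
tool_pos: [549.5, -33.3, 231.5]
ee_rot: [-3.116, 0.4, -0.0]
ft_force: [-0.1, 2.1, 2.5]
gripper_width: 0.7
```

```bash
python3 - <<'E'
from plan import *
where();c=snap('scene','s2')
a=cv2.imread('pics/s2.png')[60:310,190:440]
cv2.imwrite('pics/c2.png',cv2.resize(a,(600,600)))
E
```

```text
t 3.45 fix [ -0.6  76.5 228.5] F [-0.1  2.1  2.5] axerr deg [-0.   0.   0.3]
```

View pics/c2.png

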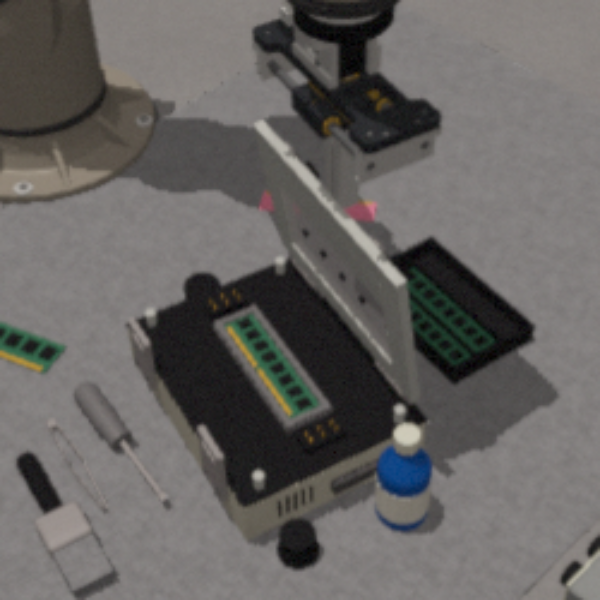

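The lid leans forward with the finger against it, about 3 N. I'll follow the arc.

Request:
jog_arm([
  [0,0.37,0.06,0,0,0],
  [0,0.36,0.1,0,0,0],
  [0,0.35,0.15,0,0,0],
  [0,0.33,0.17,0,0,0],
])

```text
time_s: 4.0
tool_pos: [534.9, -89.1, 211.8]
ee_rot: [3.115, -0.402, -0.0]
ft_force: [0.9, 1.7, 1.6]
gripper_width: 0.5
```

Request:
jog_arm([
  [0,0.31,0.21,0,0,0],
  [0,0.29,0.24,0,0,0],
  [0,0.27,0.26,0,0,0],
  [0,0.23,0.29,0,0,0],
])

```text
time_s: 4.5
tool_pos: [523.9, -131.1, 171.5]
ee_rot: [3.116, -0.402, -0.0]
ft_force: [0.0, -0.2, 0.5]
gripper_width: 0.5
```

```bash
python3 - <<'E'
from plan import *
where();c=snap('scene','s3')
a=cv2.imread('pics/s3.png')[60:310,190:440]
cv2.imwrite('pics/c3.png',cv2.resize(a,(600,600)))
E
```

```text
t 4.5 fix [-1.000e-01 -2.470e+01  1.685e+02] F [ 0.  -0.2  0.5] axerr deg [0.  0.  0.3]
```

View pics/c3.png

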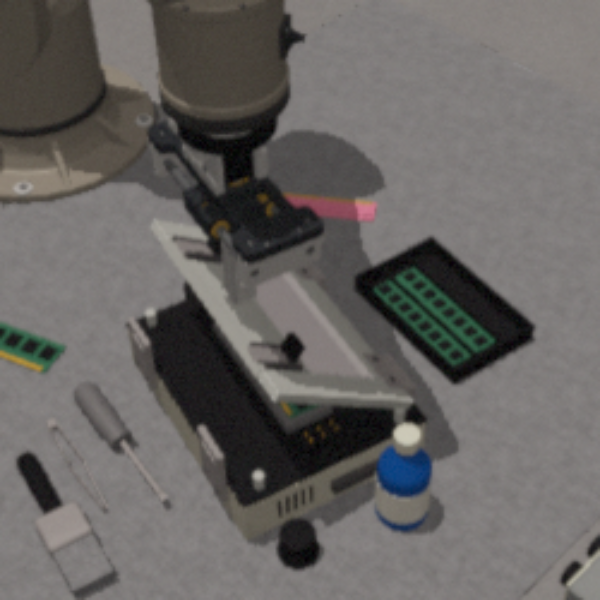

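The lid is at about 0.6 rad with the finger on the face and clear of both tabs. Continuing more slowly.

Request:
jog_arm([
  [0,0.2,0.26,0,0,0],
  [0,0.12,0.22,0,0,0],
  [0,0.1,0.2,0,0,0],
  [0,0.09,0.2,0,0,0],
  [0,0.08,0.2,0,0,0],
])

```text
time_s: 5.18
tool_pos: [518.1, -153.3, 128.6]
ee_rot: [-3.116, 0.401, -0.0]
ft_force: [-0.2, 0.6, 1.1]
gripper_width: 0.4
```

Request:
jog_arm([
  [0,0.05,0.17,0,0,0],
  [0,0.04,0.15,0,0,0],
  [0,0.03,0.13,0,0,0],
  [0,0.02,0.1,0,0,0],
  [0,0.01,0.1,0,0,0],
])

```text
time_s: 5.8
tool_pos: [516.6, -159.1, 102.9]
ee_rot: [3.116, -0.402, 0.0]
ft_force: [0.2, -0.3, 0.5]
gripper_width: 0.4
```

```bash
python3 - <<'E'
from plan import *
where();c=snap('scene','s4')
a=cv2.imread('pics/s4.png')[60:310,190:440]
cv2.imwrite('pics/c4.png',cv2.resize(a,(600,600)))
E
```

```text
t 5.8 fix [  0.1 -53.6  99.9] F [ 0.2 -0.3  0.5] axerr deg [ 0.  -0.   0.3]
```

View pics/c4.png

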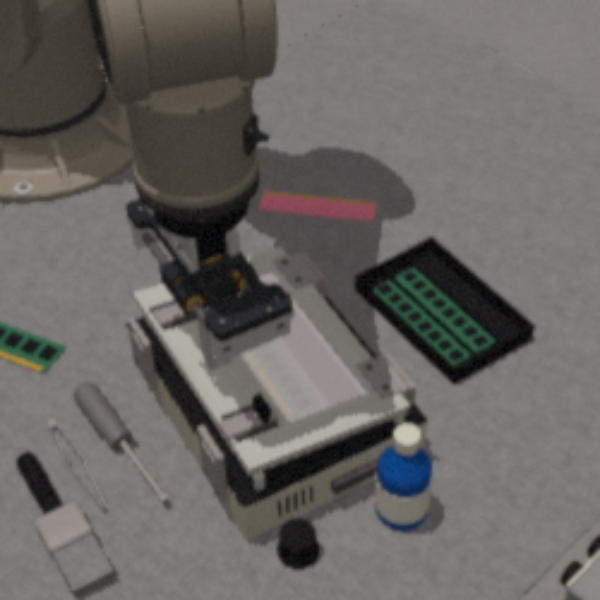

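Request:
jog_arm([
  [0,0.01,0.08,0,0,0],
  [0,0.01,0.07,0,0,0],
  [0,0,0.06,0,0,0],
  [0,0.01,0.05,0,0,0],
  [0,0,0.05,0,0,0],
])

```text
time_s: 6.48
tool_pos: [516.3, -160.2, 90.6]
ee_rot: [3.116, -0.402, 0.0]
ft_force: [-0.9, -0.2, 0.5]
gripper_width: 0.6
```

Request:
jog_arm([
  [0,0,0.03,0,0,0],
  [0,0,0.03,0,0,0],
])

```text
time_s: 6.72
tool_pos: [516.3, -160.2, 88.2]
ee_rot: [3.116, -0.402, -0.0]
ft_force: [-1.8, 0.5, 8.6]
gripper_width: 0.7
```

Request:
jog_arm([
  [0,0,0.02,0,0,0],
  [0,0,0,0,0,0],
])

```text
time_s: 6.98
tool_pos: [516.3, -160.3, 88.1]
ee_rot: [-3.115, 0.402, -0.0]
ft_force: [-5.8, 1.0, 17.6]
gripper_width: 0.2
```

```bash
python3 - <<'E'
from plan import *
where();c=snap('scene','s5')
a=cv2.imread('pics/s5.png')[130:310,220:400]
cv2.imwrite('pics/c5.png',cv2.resize(a,(600,600),interpolation=cv2.INTER_CUBIC))
E
```

```text
t 6.97 fix [  0.2 -54.8  85.1] F [-5.8  1.  17.6] axerr deg [-0.  -0.   0.2]
```

View pics/c5.png

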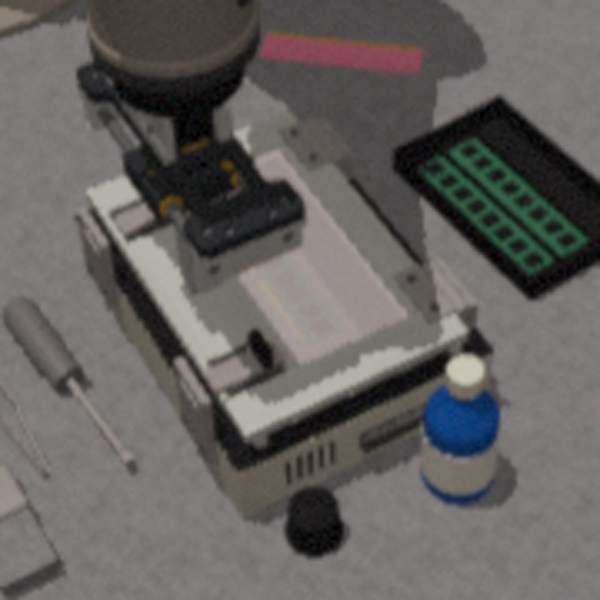

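The lid is flat: the tip stops at 85.1 mm above the underside against 85 expected, with 18 N of contact. Now I'll lift and go behind the far tab.

Request:
jog_arm([
  [0,0,-0.7,0,0,0],
  [0.2,-0.3,-0.8,0,0,0],
  [0.8,-0.5,0,0,0,0],
  [0.88,-0.2,0,0,0,0],
  [0,0,0,0,0,0],
])

```text
time_s: 7.65
tool_pos: [601.0, -140.0, 147.1]
ee_rot: [3.115, -0.399, 0.0]
ft_force: [-0.3, -0.4, -0.5]
gripper_width: 0.5
```

```bash
python3 - <<'E'
from plan import *
from ov import overlay
where();q=p.copy();q[3]=0
c=snap('scene','s6'); overlay(c,q,'pics/o6s.png',(230,130,390,300),3.5)
c=snap('top','t6'); overlay(c,q,'pics/o6t.png',(270,90,420,260),3.5)
E
```

```text
t 7.65 fix [ 76.8 -13.3 144.1] F [-0.3 -0.4 -0.5] axerr deg [ 0.  -0.   0.4]
```

View pics/o6s.png

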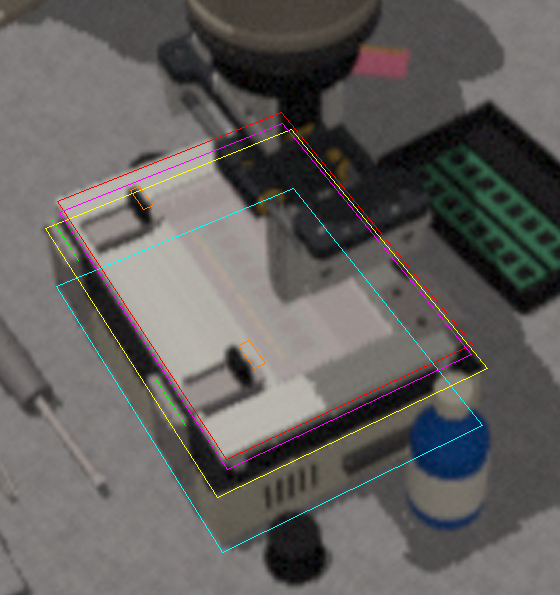

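View pics/o6t.png

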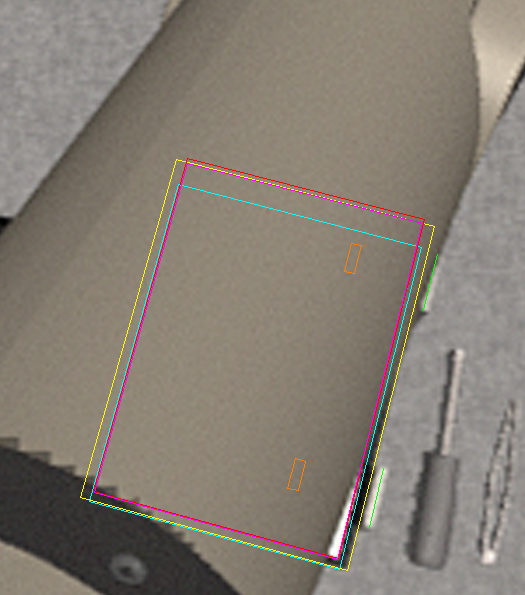

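The overlay matches the lid lying flat. Both tabs are about 4–5 mm forward of drawn-back, within the stated start range. The finger is behind the far tab, so down I go.

Request:
jog_arm([
  [-0.03,0.1,0.6,0,0,0],
  [0,0,0.4,0,0,0],
  [0,0,0.2,0,0,0],
  [0,0,0,0,0,0],
])

```text
time_s: 8.25
tool_pos: [596.7, -144.1, 99.2]
ee_rot: [3.116, -0.402, -0.001]
ft_force: [0.7, 0.8, -0.2]
gripper_width: 0.5
```

Request:
jog_arm([
  [0,0.15,0,0,0,0],
  [0,0.15,0,0,0,0],
  [0,0.12,0,0,0,0],
  [0,0.12,0,0,0,0],
  [0,0.12,0,0,0,0],
])

```text
time_s: 8.88
tool_pos: [590.4, -169.7, 99.6]
ee_rot: [-3.116, 0.401, -0.0]
ft_force: [0.0, 1.7, 1.8]
gripper_width: 0.3
```

```bash
python3 - <<'E'
from plan import *
where();c=snap('scene','s7')
a=cv2.imread('pics/s7.png')[130:310,220:400]
cv2.imwrite('pics/c7.png',cv2.resize(a,(600,600),interpolation=cv2.INTER_CUBIC))
E
```

```text
t 8.88 fix [ 74.1 -44.8  96.6] F [0.  1.7 1.8] axerr deg [-0.  -0.   0.3]
```

View pics/c7.png

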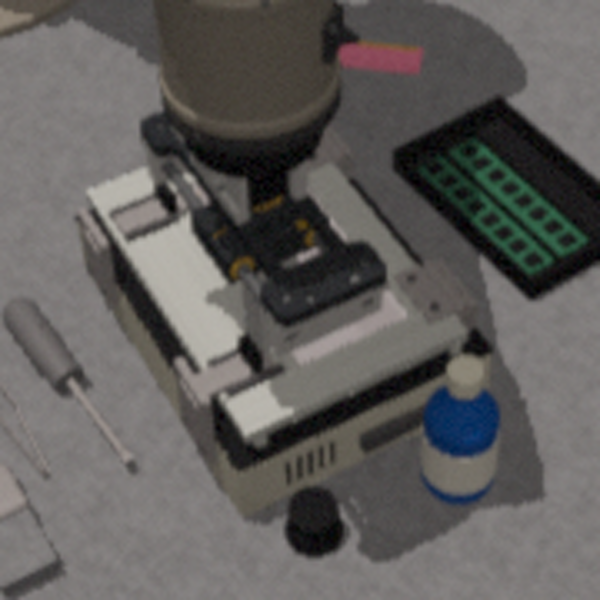

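The far bolt is moving and its bar is entering the keeper near (215,380). I'll keep pushing to the stop.

Request:
jog_arm([
  [0,0.1,0,0,0,0],
  [0,0.1,0,0,0,0],
  [0,0.08,0,0,0,0],
  [0,0,0,0,0,0],
])

```text
time_s: 9.43
tool_pos: [587.3, -181.0, 99.5]
ee_rot: [3.115, -0.402, -0.0]
ft_force: [-0.2, 0.1, 0.2]
gripper_width: 0.6
```

Request:
jog_arm([
  [0,0.05,0,0,0,0],
  [0,0.05,0,0,0,0],
])

```text
time_s: 9.68
tool_pos: [586.7, -183.1, 99.4]
ee_rot: [-3.114, 0.4, 0.0]
ft_force: [1.9, 11.7, 3.6]
gripper_width: 0.8
```

Request:
jog_arm([
  [0,0.04,0,0,0,0],
  [0,0,0,0,0,0],
])

```text
time_s: 9.93
tool_pos: [586.7, -183.1, 99.4]
ee_rot: [-3.113, 0.398, 0.001]
ft_force: [1.3, 14.7, 3.6]
gripper_width: 0.3
```

```bash
python3 - <<'E'
from plan import *
where()
E
```

```text
t 9.93 fix [ 74.  -58.7  96.4] F [ 1.3 14.7  3.6] axerr deg [-0.2  0.   0.4]
```

It's firmly at the stop: y is -58.7 against about -59.5 expected, and 15 N doesn't move it. Back off, lift, and go to the near tab.

Request:
jog_arm([
  [0,-0.3,0,0,0,0],
  [0,-0.3,-0.4,0,0,0],
  [-0.3,-0.4,-0.8,0,0,0],
  [-0.85,0,0,0,0,0],
  [-0.85,0,0,0,0,0],
])

```text
time_s: 10.55
tool_pos: [518.4, -126.5, 148.5]
ee_rot: [3.116, -0.401, 0.002]
ft_force: [0.2, -0.4, -0.3]
gripper_width: 0.4
```

Request:
jog_arm([
  [-0.85,0,0,0,0,0],
  [-0.85,0,0,0,0,0],
  [0,0,0,0,0,0],
])

```text
time_s: 10.92
tool_pos: [451.6, -108.9, 148.3]
ee_rot: [-3.114, 0.401, -0.0]
ft_force: [-0.1, 0.1, 0.8]
gripper_width: 0.5
```

```bash
python3 - <<'E'
from plan import *
where();c=snap('scene','s8')
a=cv2.imread('pics/s8.png')[130:310,220:400]
cv2.imwrite('pics/c8.png',cv2.resize(a,(600,600),interpolation=cv2.INTER_CUBIC))
E
```

```text
t 10.93 fix [-75.6 -21.8 145.3] F [-0.1  0.1  0.8] axerr deg [-0.1 -0.   0.3]
```

View pics/c8.png

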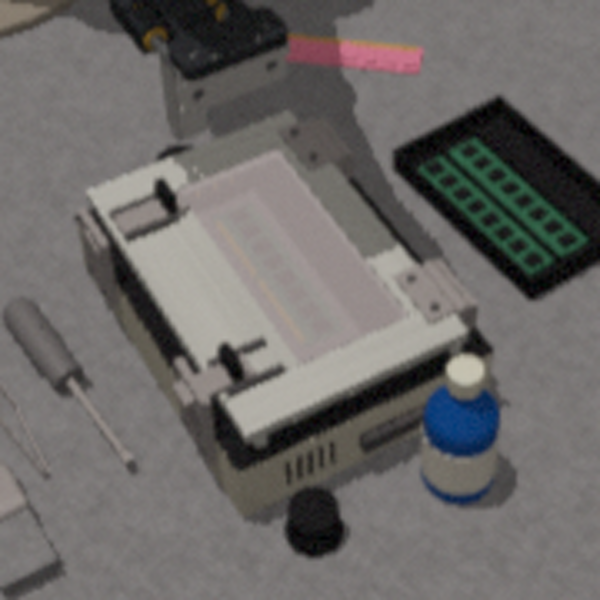

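The far bolt is home under its keeper, tab at (232,360). The near tab is still back at (165,195). Descending behind it.

Request:
jog_arm([
  [0.02,-0.05,0.6,0,0,0],
  [0,0,0.4,0,0,0],
  [0,0,0.22,0,0,0],
  [0,0,0,0,0,0],
])

```text
time_s: 11.48
tool_pos: [454.1, -108.4, 98.3]
ee_rot: [3.115, -0.402, -0.002]
ft_force: [0.3, -0.3, 0.4]
gripper_width: 0.4
```

Request:
jog_arm([
  [0,0.15,0,0,0,0],
  [0,0.15,0,0,0,0],
  [0,0.12,0,0,0,0],
  [0,0.12,0,0,0,0],
  [0,0.12,0,0,0,0],
])

```text
time_s: 12.1
tool_pos: [447.6, -133.8, 98.8]
ee_rot: [-3.116, 0.402, -0.0]
ft_force: [1.0, 1.1, 1.4]
gripper_width: 0.2
```

Request:
jog_arm([
  [0,0.1,0,0,0,0],
  [0,0.1,0,0,0,0],
  [0,0.05,0,0,0,0],
  [0,0,0,0,0,0],
])

```text
time_s: 12.6
tool_pos: [444.9, -143.4, 98.6]
ee_rot: [3.116, -0.402, -0.0]
ft_force: [0.1, 0.3, 0.6]
gripper_width: 0.5
```

```bash
python3 - <<'E'
from plan import *
where()
E
```

```text
t 12.6 fix [-73.2 -56.9  95.6] F [0.1 0.3 0.6] axerr deg [0.  0.  0.3]
```

Request:
jog_arm([
  [0,0.05,0,0,0,0],
  [0,0.04,0,0,0,0],
  [0,0,0,0,0,0],
])

```text
time_s: 12.98
tool_pos: [444.5, -144.8, 98.7]
ee_rot: [-3.114, 0.399, 0.001]
ft_force: [2.9, 13.9, 1.9]
gripper_width: 0.4
```

Request:
jog_arm([
  [0,0.04,0,0,0,0],
  [0,0,0,0,0,0],
])

```text
time_s: 13.22
tool_pos: [444.5, -145.1, 98.7]
ee_rot: [-3.113, 0.398, 0.001]
ft_force: [4.3, 22.0, 2.9]
gripper_width: 0.5
```

```bash
python3 - <<'E'
from plan import *
where()
E
```

```text
t 13.22 fix [-73.2 -58.6  95.7] F [ 4.3 22.   2.9] axerr deg [-0.2  0.   0.4]
```

Near bolt against its stop as well (-58.6, 22 N). Retreat, lift, and look.

Request:
jog_arm([
  [0,-0.3,0,0,0,0],
  [0,-0.3,-0.4,0,0,0],
  [0,-0.4,-1,0,0,0],
  [0,-0.9,-0.9,0,0,0],
  [0,-1,-0.9,0,0,0],
])

```text
time_s: 13.85
tool_pos: [473.1, -35.4, 227.9]
ee_rot: [3.115, -0.404, 0.0]
ft_force: [1.1, 0.9, 0.1]
gripper_width: 0.6
```

Request:
jog_arm([
  [0,-1,0,0,0,0],
  [0,-1,0,0,0,0],
  [0,-1,0,0,0,0],
  [0,-1,0,0,0,0],
  [0,0,0,0,0,0],
])

```text
time_s: 14.48
tool_pos: [513.8, 121.5, 226.1]
ee_rot: [3.116, -0.395, -0.0]
ft_force: [0.0, 0.0, 0.3]
gripper_width: 0.8
```

```bash
python3 - <<'E'
from plan import *
from ov import overlay
where();q=p.copy();q[3]=0
c=snap('scene','s9'); overlay(c,q,'pics/o9.png',(230,130,390,300),3.5,(.028*1000,28))
a=cv2.imread('pics/s9.png')[130:310,180:400]
cv2.imwrite('pics/c9.png',cv2.resize(a,(733,600),interpolation=cv2.INTER_CUBIC))
snap('top','t9')
E
```

```text
t 14.47 fix [-75.  216.8 223.1] F [0.  0.  0.3] axerr deg [0.1 0.  0.5]
```

View pics/c9.png

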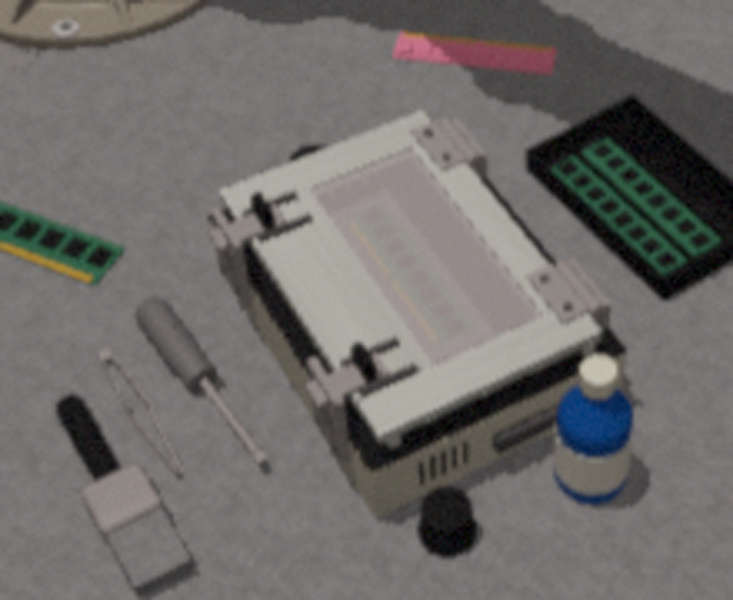

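View pics/o9.png

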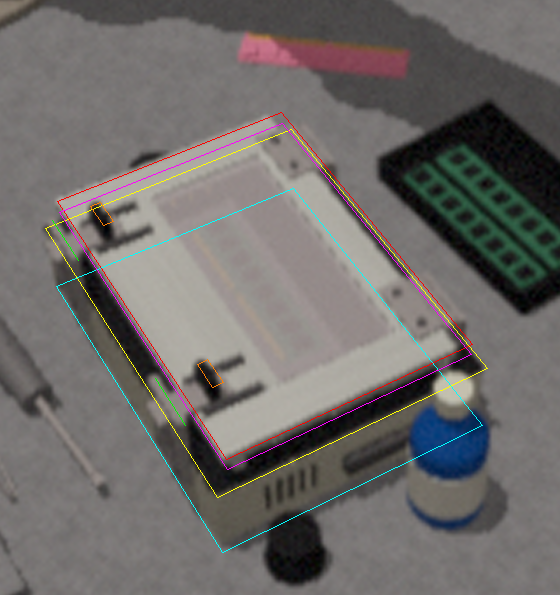

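View pics/t9.png

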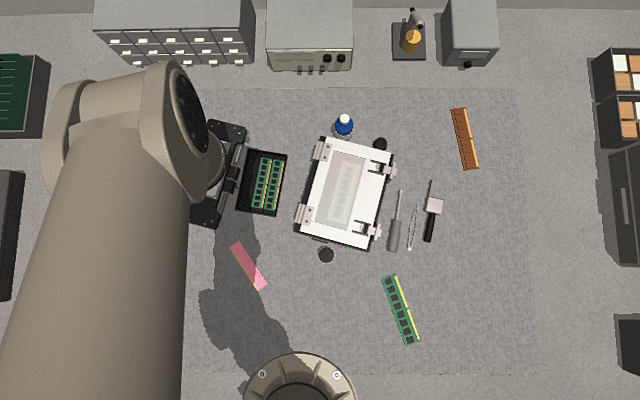

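The final views show the lid flat and both bolt bars under their keepers. In the overlay picture the tabs, at (102,215) and (210,373), match the 28 mm drawing. The module is in its nest, the other items haven't moved, and the robot touches nothing.

```bash
python3 -c "
from bench import arm
print(arm.hand_in())"
```

```text
the job is handed in; nothing more can be done
None
```

The lid is shut flat on its posts and both slide bolts are home under their keepers; I handed the job in at about 14.5 s. I pushed the lid over with the closed fingertips, following its arc and slowing at the end, then pushed the far bolt home, then the near one.

- **Lid:** the fingertip stopped at 85.1 mm above the fixture's underside, against 85 mm expected, with about 18 N of final contact. The overlay drawn for a shut lid matches the picture.
- **Bolts:** both came up hard against their stops, at fixture y of -58.7 mm (far, 15 N) and -58.6 mm (near, 22 N). I expected about -59.5 mm. Both tabs match the overlay drawn at 28 mm of travel to within 1–2 mm.
- **Everything else:** in the last pictures the module is in its nest under the window and the other items look where they were. The arm was well clear of everything, with about 0 N on the wrist.

No check failed. The fixture position I measured from the images fitted mostly within 1 px, about 2 px (roughly 5 mm) at worst, so the contact readings are the firmer evidence.

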